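# Move a pair of gel combs to the rinse tray

## Robot

A 6-joint arm with a two-finger parallel gripper is mounted at the origin on a cart in front of the work surface, level with it; the furniture and walls round the work are solid. World frame = base frame: x ahead of the robot, y to its left, z up, the work surface at z = 0. Lengths are in mm, angles in rad, forces in N, time in s.
With the tool pointing down it reaches from about 275 to 1000 mm from the base axis. Payload 8.4 kg.
Tool frame: the origin (TCP) lies at the very end of the fingers, on their centre line; the grasp point (between the pads) lies 19 mm behind it (r.pinch_z is the distance from the TCP to the grasp point, in mm); z points along the fingers, y is the line along which they close (so a half turn about z gives the same grasp; the last joint's range is limited). The gripper opens to 85 mm and grips with 20 to 120 N. Pads are 22 mm wide; open, the fingers measure 114 mm over their backs; the gripper's body (76 mm by 85 mm) begins 54 mm behind the grasp point. The pads swing forward as they close: fully open they stand 13 mm farther back than shut.
Start: joints at [-1.114, 0.353, 1.633, -0, 1.155, -0.002], TCP at [276.794, -560.368, 231.281] pointing down, gripper open.
Joint ranges: [-2.63, 2.63], [-0.92, 2.1], [0.06, 2.66], [-1.3, 4.44], [0, 2.69], [-3.02, 3.02]. Speed limits (rad/s): [2.22, 2.22, 2.79, 3.14, 3.14, 3.14].

## Interface

Orientations are given as [roll, pitch, yaw] about the fixed x, y, z axes, in that order (R = Rz(yaw) Ry(pitch) Rx(roll)).
In Python, from rig import r gives the robot as it stands.
- The arm moves only by the tool carry_out, never from a script. Its argument "series" is a list of rows, each a list of 7 numbers: the turn, a rotation vector about the tool's x, y, z as a fraction of full scale, then the shift along the tool's x, y, z as a fraction of full scale, then the gripper command: -1 is fully open, 1 is shut, values between are in proportion. A call has 1 to 8 rows; each row is the pose to reach, as a shift and turn from the pose commanded when the call began, along the tool's axes at that moment, turning the shorter way round; what a row does not reach only later rows make up. Full scale, the value 1, is 0.25 m for a shift and pi rad for a turn. A row lasts 1/8 s, in which the tool goes at most 62.5 mm and 10.7 degrees, less where a joint would pass 70% of its speed; a pose out of reach is approached as far as the arm can. A call with a number of a shift or a turn outside -1 to 1 is refused whole. A call with a gripper value outside its range is refused whole. The fingers move at their own pace and stop on an object; "force" is the grip in N (left out, the last holds). Time passes only in rows, so rows that repeat a pose let the fingers close. It gives the time, the measured TCP pose, the force, the opening and the grip force at its end, in the units of the state.
- r.sense(): the state, without advancing time (a new reading comes with each control period).
- r.grab_frame(name): name is "scene" or "top" or "wrist"; returns the picture (420x560x3 uint8, red, green, blue); there is no depth.
- r.get_calibration(name): a dict with "K" (3x3 intrinsics, pixels), "pose" (4x4, takes a point from camera to world coordinates). Camera axes: x right, y up, looking along -z (the intrinsics and any distortion apply to the point x, -y, -z); pixel columns grow to the right and rows downward; lengths in mm; the calibration is good to about 2 mm. A picture is of the moment at which its call begins: read the wrist's pose just before it. get_calibration takes no time and is no camera call; for the wrist camera it gives the pose at the moment of the call.
- r.sign_off(): hands the job in; it is judged then, once.
Trained networks look in the newest picture that a camera, given by its name, has taken for a name from the list of things; names that differ only in an ending like _2 or _b are one class to them, and where a whole thing is asked for, a point or a joint stands for the part that bears it (a point fixed in the world has none). Each returns a list of dicts, best first, with "score" (0 to 1); they miss things now and then, are a little off and sometimes report something else, mostly with a low value. They report only what shows in the picture. A call takes as long as a camera call.
- r.silhouettes(camera, label): "region" (420x560 bool, what is visible of it) and "position" ([row, column] in pixels, amid what is visible of it).
The state is a dict: "clock": time; "qpos": joint angles; "qvel": joint speeds; "joint_efforts": joint torques, N m; "eef_pos": TCP position; "tcp_rot": TCP orientation; "contact_force": force on the tool from outside, world axes, zero at the start; "wrist_torque": the same for the moment, N m; "opening": opening from 0.0 (shut) to 1.0 (fully open); "grasp_force": force on a finger pad.
Only numpy, scipy, OpenCV 4.12 (cv2) and the standard library are available. Lean on these libraries where they do the work, as an engineer would, in place of code of your own. Each camera call takes 0.05 s, during which the arm holds its last target. There are 200 camera calls.

## Task

Two clear gel combs stand side by side on the bench, a few millimetres apart. Pick up both together in one grasp and stand them, still side by side and upright, on the black pad in the middle of the blue tray, lengthwise with the pad. Leave the third comb, which stands alone, where it is.

Things in the scene. Friction and masses are not known exactly. Their poses are not given: they have to be found in the camera images.
- comb_a: one comb of the pair: a rigid, pale clear acrylic gel comb standing on its bar, teeth up. Bar 8 mm (x) by 90 mm (y) by 14 mm high; eight thin teeth (2 mm in x, set in 3 mm from the bar's faces) rise from the bar to 30 mm. Weighs about 18 g. Origin: centre of the underside; x across the bar, y along it, z up. Grip it by the bar's long faces, low, with the fingers closing along x. It is loose and can topple.
- comb_b: the other comb of the pair, same shape and axes. It stands on the +x side of comb_a and parallel to it, at the start 12 to 15 mm from it centre to centre (a gap of 4 to 7 mm, which closes when both are gripped); the two bars together are 16 mm wide when pressed against each other.
- comb_lone: a third comb of the same shape that stands alone, on the other side of the tray from the pair (the pair may be at the left or at the right of the tray). Not to be moved.
- tray: shallow blue plastic tray, fixed: 168 (x) by 190 mm (y), walls 4 mm thick, 15 mm high, a lip outside each short end. A black rubber pad, 60 (x) by 130 mm (y), lies centred on its floor, its top 6 mm above the tray's underside. Origin: centre of the underside; x across, y lengthwise, z up. Note: beyond the work a fixed computer tower, 0.37 m tall, has its front at world x = 0.585, y 0.05 to 0.24.

How it is judged (in metres and radians):
On the way:
1. both combs are off the bench together, side by side (height (world z) of each of comb_a, comb_b above 0.03 m and distance between comb_a and comb_b below 0.02 m), for 0.2 s.
At the end, for the whole second after the job is handed in: Both combs stand at rest and upright (within 11 degrees) on the tray's pad: each comb's centre within 27 mm of the tray's centre across and 25 mm lengthwise, each bar within 12 degrees of the tray's lengthwise axis, the two origins less than 20 mm apart (x of comb_a in the frame of tray between -0.027 and 0.027 m and x of comb_b in the frame of tray between -0.027 and 0.027 m and y of comb_a in the frame of tray between -0.025 and 0.025 m and y of comb_b in the frame of tray between -0.025 and 0.025 m and z of each of comb_a, comb_b in the frame of tray below 0.01 m and angle between each of comb_a, comb_b's own z axis and vertical below 0.2 rad and angle between the y axis of each of comb_a, comb_b and the y axis of tray, either way round below 0.21 rad and distance between comb_a and comb_b below 0.02 m and linear speed of each of comb_a, comb_b below 0.02 m/s); the robot touches nothing.
It fails at once if the lone comb is moved by more than 15 mm or tipped (distance of comb_lone from where it was at the start of the episode above 0.015 m or angle between comb_lone's own z axis and vertical above 0.35 rad).
It also fails if it takes over 38 s, if anything falls off the work surface, if the arm or the gripper's body presses on something with over 40 N, if the wrist force passes 120 N, or if a joint passes its speed limit or range.

## Working session

There is one attempt and no reset: what is moved stays moved. The work goes in short steps, Python scripts to look and compute and a tool call to move; the robot and the scene stay as the last step left them, time stands still between calls to the robot, and variables do not carry over. Pictures are saved under pics/ and viewed, at most 10 in all, crops included, and the job is handed in when it is done.

Besides the shell and the picture viewer there is one more tool, called after "Call:" as name([rows], argument=value, ...), one row to a line, values as JSON. carry_out: Moves the arm, as the interface text tells. Its arguments: {"type":"object","properties":{"series":{"type":"array"},"force":{"type":"number"}},"required":["series"]}

```bash
mkdir -p pics
python3 - <<'E'
from rig import r
import cv2,numpy as np
for n in ("scene","top"):
    f=r.grab_frame(n); cv2.imwrite(f"pics/{n}0.png",f[:,:,::-1])
    c=r.get_calibration(n); print(n,np.round(c["K"],1).tolist(),np.round(c["pose"],3).tolist(),[k for k in c])
    for l in ("comb_a","tray"):
        for d in r.silhouettes(n,l):
            m=d["region"].astype(np.uint8); print(l,round(d["score"],2),np.round(d["position"]),m.sum(),[np.round(x,1) for x in cv2.minAreaRect(cv2.findNonZero(m))])
s=r.sense();print(s["clock"],s["eef_pos"],s["tcp_rot"],s["opening"],r.pinch_z)
E
```

```text
scene [[450.5, 0.0, 279.9], [0.0, 450.5, 206.5], [0.0, 0.0, 1.0]] [[-0.868, 0.231, -0.439, 25.443], [-0.496, -0.442, 0.748, 726.601], [-0.021, 0.867, 0.498, 569.365], [0.0, 0.0, 0.0, 1.0]] ['K', 'pose']
comb_a 0.79 [278. 231.] 399 [array([229. , 277.3]), array([11.5, 40.3]), np.float64(49.6)]
comb_a 0.73 [273. 220.] 244 [array([220.9, 273.6]), array([ 9.3, 40.6]), np.float64(40.6)]
tray 0.75 [220. 302.] 3430 [array([301.5, 218.6]), array([88.9, 54.6]), np.float64(19.7)]
top [[463.1, 0.0, 285.5], [0.0, 463.1, 205.4], [0.0, 0.0, 1.0]] [[0.1, 0.968, -0.229, 279.823], [-0.995, 0.096, -0.029, -73.191], [-0.006, 0.231, 0.973, 866.919], [0.0, 0.0, 0.0, 1.0]] ['K', 'pose']
comb_a 0.71 [202. 163.] 230 [array([167.5, 202.7]), array([46. ,  6.4]), np.float64(8.1)]
comb_a 0.7 [198. 168.] 282 [array([168.6, 196.2]), array([48.2,  6.9]), np.float64(11.3)]
tray 0.93 [228. 303.] 9312 [array([305.9, 229.1]), array([115.7,  89.3]), np.float64(8.9)]
tray 0.73 [200. 165.] 219 [array([167.5, 203.4]), array([45.9,  5.3]), np.float64(9.5)]
0.3 [ 276.71034078 -560.23127204  231.0398124 ] [-3.14111468e+00  2.61845131e-05  4.58814815e-01] 1.0008582345473764 18.700000000000003
```

Run:
```python
import cv2
t=cv2.imread("pics/top0.png"); s=cv2.imread("pics/scene0.png")
cv2.imwrite("pics/top0c.png",cv2.resize(t[140:300,120:420],(800,427),interpolation=cv2.INTER_CUBIC))
cv2.imwrite("pics/pair0c.png",cv2.resize(t[170:230,130:210],(800,600),interpolation=cv2.INTER_CUBIC))
```

```text
(no output)
```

View pics/top0c.png

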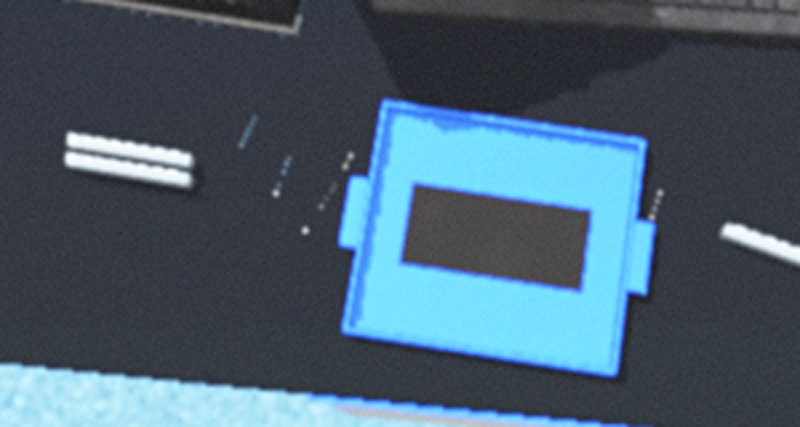

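View pics/pair0c.png

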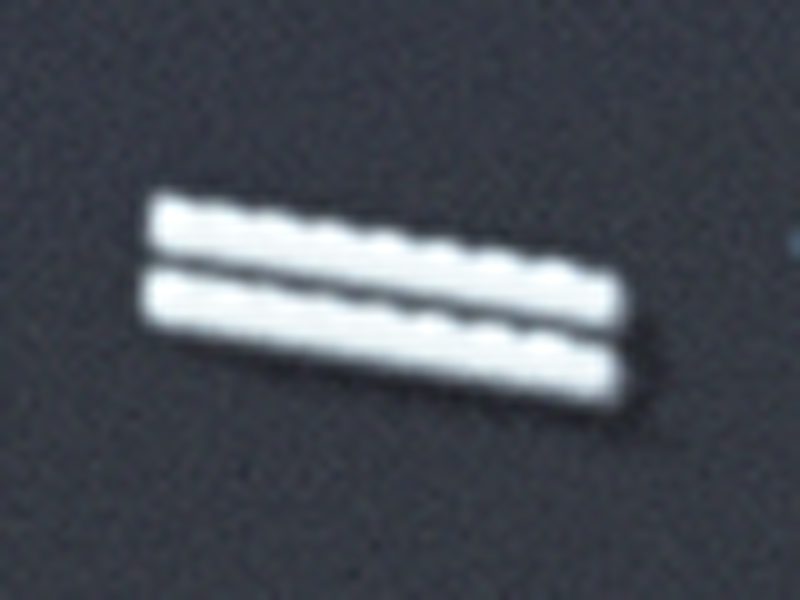

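View pics/scene0.png

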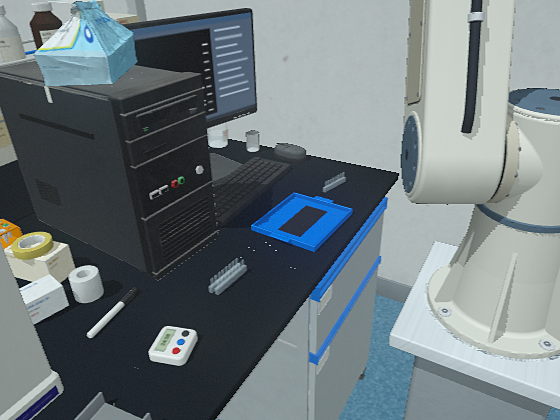

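Top view: the pair stands left of the tray, centred near pixel (row 200, col 168), with the lone comb at right (row ~230, col ~410). The pad is centred near (row 229, col 307). In the scene view the tower is behind the pair and the rest is clear.

```bash
cat > h.py <<'E'
import numpy as np,cv2
from scipy.optimize import minimize
from scipy.spatial.transform import Rotation as Ro
def cam(c): return np.array(c["K"]),np.array(c["pose"])
def proj(K,P,X):
    p=(np.asarray(X)-P[:3,3])@P[:3,:3]; p=p*[1,-1,-1]; q=p@K.T; return q[:,:2]/q[:,2:]
def deproj(K,P,uv,z):
    d=np.c_[np.asarray(uv,float),np.ones(len(uv))]@np.linalg.inv(K).T*[1,-1,-1]@P[:3,:3].T
    o=P[:3,3]; return o+d*((z-o[2])/d[:,2])[:,None]
def box(w,l,z0,z1): return np.array([[x,y,z] for x in(-w/2,w/2) for y in(-l/2,l/2) for z in(z0,z1)])
def pose(pts,x,y,a,z=0): return pts@Ro.from_euler('z',a).as_matrix().T+[x,y,z]
def render(K,P,combs,win,s=8,z=0):
    (c0,r0,w,h)=win; im=np.zeros((h*s,w*s),np.uint8)
    for x,y,a in combs:
        for b in(box(8,90,0,14),box(2,90,14,30)):
            q=(proj(K,P,pose(b,x,y,a,z))-[c0-.5,r0-.5])*s-.5
            cv2.fillConvexPoly(im,cv2.convexHull(np.round(q).astype(np.int32)),255)
    return cv2.GaussianBlur(cv2.resize(im,(w,h),interpolation=cv2.INTER_AREA),(0,0),.6)/255.
def tool_cmd(pos,rpy,tpos,tyaw):
    R=Ro.from_euler('xyz',rpy); T=Ro.from_euler('xyz',[np.pi,0,tyaw])
    return (R.inv()*T).as_rotvec()/np.pi, R.inv().apply(np.subtract(tpos,pos))/250
E
python3 - <<'E'
from h import *; from rig import r
K,P=cam(r.get_calibration("top")); img=cv2.imread("pics/top0.png").astype(float).mean(2)
win=(135,175,70,50); c=img[175:225,135:205]; c=np.clip((c-60)/(225-60),0,1)
m=deproj(K,P,[[168.4,199.8]],16)[0]; print("init",m)
def pair(p): x,y,a,g=p; d=np.array([np.cos(a),np.sin(a)])*g/2; return [(x-d[0],y-d[1],a),(x+d[0],y+d[1],a)]
best=None
for a0 in(-.1,0,.1):
    f=lambda p:((render(K,P,pair(p),win)-c)**2).sum()
    o=minimize(f,[m[0],m[1],a0,13],method="Nelder-Mead",options=dict(initial_simplex=np.array([m[0],m[1],a0,13])+np.vstack([np.zeros(4),np.diag([5,5,.08,2])])))
    print(np.round(o.x,3),round(o.fun,2))
s=2.6667
def crop(q): return (np.array(q,float)+.5)/s-.5+[120,140]
for q,z in(([(414,184),(592,211),(582,291),(402,263)],6),([(387,100),(646,139),(617,376),(343,333)],15)):
    X=deproj(K,P,crop(q),z); e=(X[1]-X[0]+X[2]-X[3]); print("tray",X.mean(0).round(1),"yaw",np.arctan2(e[1],e[0])+np.pi/2,np.linalg.norm(np.diff(X,axis=0),axis=1).round(1))
E
```

```text
init [469.16078137 174.20106064  16.        ]
[ 4.71942e+02  1.77239e+02 -7.30000e-02  1.38500e+01] 10.88
[ 4.71860e+02  1.77407e+02 -7.30000e-02  1.37050e+01] 10.78
[ 4.71913e+02  1.77294e+02 -7.40000e-02  1.37790e+01] 10.64
tray [441.6 -90.9   6. ] yaw -0.056361146094873416 [128.2  57.8 127.8]
tray [441.9 -91.1  15. ] yaw -0.056527749446068754 [187.4 169.3 189.8]
```

Call:
carry_out([
  [0,0,-0.33,0.67,-0.76,0,0.15],
  [0,0,-0.33,0.67,-0.76,0,0.15],
  [0,0,-0.33,0.67,-0.76,0,0.15],
  [0,0,-0.33,0.67,-0.76,0,0.15],
  [0,0,-0.33,0.67,-0.76,0,0.15],
  [0,0,-0.33,0.67,-0.76,0,0.15],
  [0,0,-0.33,0.67,-0.76,0,0.15],
], force=25)

```text
clock: 1.18
eef_pos: [343.0, -315.7, 231.4]
tcp_rot: [3.141, 0.0, 1.495]
contact_force: [-0.7, 0.4, -0.5]
opening: 0.426
grasp_force: 0.0
```

Call:
carry_out([
  [0,0,0,1,0.18,0,0.15],
  [0,0,0,1,0.18,0,0.15],
  [0,0,0,1,0.18,0,0.15],
  [0,0,0,1,0.18,0,0.15],
  [0,0,0,1,0.18,0,0.15],
])

```text
clock: 1.8
eef_pos: [407.2, -66.7, 231.4]
tcp_rot: [3.141, -0.001, 1.498]
contact_force: [0.0, -1.1, -0.6]
opening: 0.424
grasp_force: 0.0
```

Call:
carry_out([
  [0,0,0,1,0.18,0.3,0.15],
  [0,0,0,1,0.18,0.3,0.15],
  [0,0,0,1,0.18,0.3,0.15],
  [0,0,0,1,0.18,0.3,0.15],
  [0,0,0,1,0.18,0.3,0.15],
  [0,0,0,1,0.18,0.3,0.15],
])

```text
clock: 2.55
eef_pos: [470.2, 175.4, 155.8]
tcp_rot: [-3.141, 0.001, 1.495]
contact_force: [0.1, -0.3, 0.5]
opening: 0.426
grasp_force: 0.0
```

Run:
```python
from h import *; from rig import r
s=r.sense(); c=r.get_calibration("wrist"); f=r.grab_frame("wrist"); K,P=cam(c)
cv2.imwrite("pics/w1.png",f[:,:,::-1])
g=f[:,:,::-1].copy()
for o in(-6.9,6.9):
    x,y=471.9+o*np.cos(-.073),177.3+o*np.sin(-.073)
    q=proj(K,P,pose(np.array([[-4,-45,14],[4,-45,14],[4,45,14],[-4,45,14.]]),x,y,-.073)); cv2.polylines(g,[np.round(q).astype(np.int32)],True,(0,0,255),1); print(q.round().tolist())
cv2.imwrite("pics/w1o.png",g)
print(s["clock"],s["eef_pos"],s["tcp_rot"],s["opening"]); 
print(tool_cmd(s["eef_pos"],s["tcp_rot"],[471.9,177.3,60],np.pi/2-.073))
for d in r.silhouettes("wrist","comb_a"): print(d["score"],d["position"])
```

```text
[[270.0, 240.0], [278.0, 240.0], [277.0, 150.0], [269.0, 150.0]]
[[283.0, 240.0], [291.0, 240.0], [292.0, 150.0], [284.0, 150.0]]
2.55 [470.18354049 175.43713497 155.78707392] [-3.14050180e+00  9.45984423e-04  1.49516762e+00] 0.42566923192112827
(array([-0.00034762,  0.00030066, -0.00083691]), array([0.00831137, 0.00670115, 0.38313352]))
0.94 [190.8, 287.6]
0.72 [193.1, 273.9]
```

View pics/w1o.png

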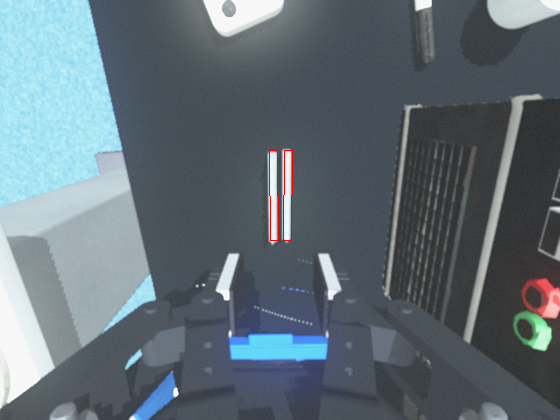

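The overlay lies on the pair in the wrist picture (cols 269–292, rows 150–240), so the estimate holds and I'll descend.

Call:
carry_out([
  [0,0,0,0.008,0.007,0.2,0.15],
  [0,0,0,0.008,0.007,0.4,0.15],
  [0,0,0,0.008,0.007,0.5,0.15],
  [0,0,0,0.008,0.007,0.56,0.15],
  [0,0,0,0.008,0.007,0.59,0.15],
  [0,0,0,0.008,0.007,0.61,0.15],
  [0,0,0,0.008,0.007,0.61,0.15],
])

```text
clock: 3.52
eef_pos: [472.4, 177.9, 4.2]
tcp_rot: [3.141, -0.0, 1.495]
contact_force: [-0.1, 0.2, 0.4]
opening: 0.428
grasp_force: 0.0
```

Call:
carry_out([
  [0,0,0,0,0,0,0.3],
  [0,0,0,0,0,0,0.4],
  [0,0,0,0,0,0,0.5],
  [0,0,0,0,0,0,0.6],
  [0,0,0,0,0,0,0.7],
  [0,0,0,0,0,0,0.8],
  [0,0,0,0,0,0,1],
  [0,0,0,0,0,0,1],
], force=25)

```text
clock: 4.53
eef_pos: [472.2, 177.9, 4.0]
tcp_rot: [3.141, -0.0, 1.496]
contact_force: [-1.1, 0.5, 5.1]
opening: 0.178
grasp_force: 25.9
```

Call:
carry_out([
  [0,0,0,0,0,-0.06,1],
  [0,0,0,0,0,-0.2,1],
  [0,0,0,0,0,-0.36,1],
  [0,0,0,0,0,-0.4,1],
  [0,0,0,0,0,-0.4,1],
  [0,0,0,0,0,-0.4,1],
])

```text
clock: 5.28
eef_pos: [471.3, 177.5, 102.8]
tcp_rot: [-3.14, 0.001, 1.495]
contact_force: [0.1, 0.1, -0.2]
opening: 0.177
grasp_force: 25.2
```

Run:
```python
from h import *; from rig import r
s=r.sense(); f=r.grab_frame("wrist"); cv2.imwrite("pics/w2.png",f[:,:,::-1]); g=r.grab_frame("top"); g2=r.grab_frame("scene")
a=f[180:380,190:370,::-1]; b=g2[180:330,150:310,::-1]
cv2.imwrite("pics/c2.png",np.hstack([cv2.resize(a,(380,420),interpolation=2),cv2.resize(b,(420,420),interpolation=2)]))
print(s["clock"],s["eef_pos"],s["tcp_rot"],s["opening"],s["grasp_force"])
print(tool_cmd(s["eef_pos"],s["tcp_rot"],[441.8,-91,s["eef_pos"][2]],np.pi/2-.0565))
```

```text
5.275 [471.29543059 177.53698014 102.83468839] [-3.14005522e+00  7.11133143e-04  1.49548611e+00] 0.17722521379983516 25.1557794213295
(array([-0.0004915 ,  0.00022175, -0.00598765]), array([-1.07997984e+00, -3.68282144e-02,  8.24631630e-04]))
```

View pics/c2.png

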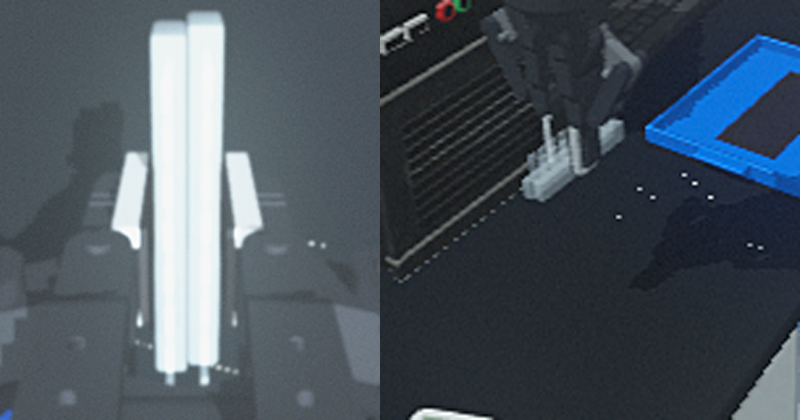

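The wrist crop shows both bars clamped together between the pads, slightly staggered, and the scene crop shows teeth up. I'll check the held pitch with an overlay.

Run:
```python
from h import *; from rig import r
s=r.sense(); f=cv2.imread("pics/w2.png"); K,P=cam(r.get_calibration("wrist")); print(P[:3,3].round(),P[:3,2].round(2))
e=np.array(s["eef_pos"]); z=e[2]-4; a=-.075
f=cv2.resize(f,None,fx=2,fy=2,interpolation=2)
for pitch,col in((0,(0,0,255)),):
  for o in(-4,4):
    for b in(box(8,90,0,14),box(2,90,14,30)):
        q=2*proj(K,P,pose(b+[o,0,0],e[0],e[1],a,z)); 
        for i,j in((0,1),(2,3),(4,5),(6,7),(0,2),(1,3),(4,6),(5,7),(0,4),(1,5),(2,6),(3,7)): cv2.line(f,tuple(map(int,q[i])),tuple(map(int,q[j])),col,1)
cv2.imwrite("pics/w2o.png",f[300:800,380:740])
```

```text
[477. 253. 245.] [0.02 0.3  0.95]
```

View pics/w2o.png

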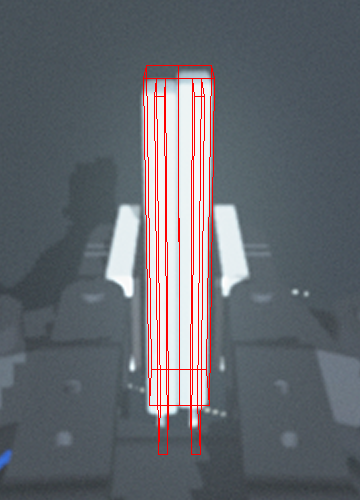

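Call:
carry_out([
  [0,0,-0.006,-0.15,0,0,1],
  [0,0,-0.006,-0.35,-0.01,0,1],
  [0,0,-0.006,-0.55,-0.02,0,1],
  [0,0,-0.006,-0.75,-0.03,0,1],
  [0,0,-0.006,-0.9,-0.037,0,1],
  [0,0,-0.006,-1,-0.037,0,1],
  [0,0,-0.006,-1,-0.037,0,1],
])

```text
clock: 6.3
eef_pos: [443.6, -71.9, 103.2]
tcp_rot: [-3.141, -0.0, 1.512]
contact_force: [-0.3, -0.6, -0.2]
opening: 0.176
grasp_force: 25.2
```

Call:
carry_out([
  [0,0,0,-0.08,0,0.1,1],
  [0,0,0,-0.08,0,0.2,1],
  [0,0,0,-0.08,0,0.25,1],
  [0,0,0,-0.08,0,0.28,1],
  [0,0,0,-0.08,0,0.28,1],
])

```text
clock: 6.92
eef_pos: [442.9, -90.3, 33.6]
tcp_rot: [-3.141, -0.0, 1.515]
contact_force: [0.1, -0.3, 0.7]
opening: 0.175
grasp_force: 25.2
```

Run:
```python
from h import *; from rig import r
s=r.sense(); print(s["clock"],s["eef_pos"],s["tcp_rot"],s["opening"],s["grasp_force"],s["contact_force"])
print(tool_cmd(s["eef_pos"],s["tcp_rot"],[441.8,-91,10.5],np.pi/2-.0565))
```

```text
6.925 [442.91573031 -90.29061338  33.63527538] [-3.14104482e+00 -1.26638765e-04  1.51501247e+00] 0.17530010418865108 25.156620740890503 [ 0.06306757 -0.30340805  0.69490127]
(array([-1.74394830e-04, -4.02479276e-05,  2.27966334e-04]), array([-0.00309368, -0.00424707,  0.09254305]))
```

Call:
carry_out([
  [0,0,0,0,-0.004,0.04,1],
  [0,0,0,0,-0.004,0.06,1],
  [0,0,0,0,-0.004,0.075,1],
  [0,0,0,0,-0.004,0.084,1],
  [0,0,0,0,-0.004,0.09,1],
  [0,0,0,0,-0.004,0.093,1],
  [0,0,0,0,-0.004,0.093,1],
])

```text
clock: 7.8
eef_pos: [442.0, -90.7, 10.6]
tcp_rot: [3.142, 0.0, 1.514]
contact_force: [0.8, 0.2, -0.1]
opening: 0.183
grasp_force: 25.2
```

Call:
carry_out([
  [0,0,0,0,0,0.003,1],
  [0,0,0,0,0,0.005,1],
  [0,0,0,0,0,0.005,1],
])

```text
clock: 8.18
eef_pos: [442.1, -90.7, 9.9]
tcp_rot: [3.141, 0.0, 1.514]
contact_force: [-3.6, 1.3, 11.3]
opening: 0.181
grasp_force: 26.6
```

Contact with the pad: open gently.

Call:
carry_out([
  [0,0,0,0,0,-0.002,0.62],
  [0,0,0,0,0,-0.002,0.58],
  [0,0,0,0,0,-0.002,0.54],
  [0,0,0,0,0,-0.002,0.48],
  [0,0,0,0,0,-0.002,0.4],
  [0,0,0,0,0,-0.002,0.3],
  [0,0,0,0,0,-0.002,0.15],
  [0,0,0,0,0,-0.002,0.15],
])

```text
clock: 9.18
eef_pos: [441.9, -90.7, 9.8]
tcp_rot: [-3.142, 0.0, 1.514]
contact_force: [0.7, 0.4, 0.2]
opening: 0.425
grasp_force: 0.0
```

Call:
carry_out([
  [0,0,0,0,0,-0.04,0.15],
  [0,0,0,0,0,-0.12,0.15],
  [0,0,0,0,0,-0.25,0.15],
  [0,0,0,0,0,-0.45,0.15],
  [0,0,0,0,0,-0.6,0.15],
  [0,0,0,0,0,-0.6,0.15],
  [0,0,0,0,0,-0.6,0.15],
])

```text
clock: 10.05
eef_pos: [441.6, -90.6, 159.8]
tcp_rot: [3.141, 0.0, 1.514]
contact_force: [0.1, 0.2, -1.1]
opening: 0.431
grasp_force: 0.0
```

Run:
```python
from h import *; from rig import r
s=r.sense(); print(s["clock"],s["eef_pos"],s["opening"])
K,P=cam(r.get_calibration("wrist")); f=r.grab_frame("wrist")[:,:,::-1].copy(); g2=r.grab_frame("scene")[:,:,::-1]
for q in r.silhouettes("wrist","comb_a"): print(q["score"],q["position"],deproj(K,P,[q["position"][::-1]],20)[0])
b=pose(np.array([[-27,-70,20],[27,-70,20],[27,70,20],[-27,70,20.]]),441.8,-91,-.0565)
cv2.polylines(f,[np.round(proj(K,P,b)).astype(np.int32)],True,(0,0,255),1)
a=f[80:380,140:420]
cv2.imwrite("pics/c3.png",np.hstack([cv2.resize(a,(392,420),interpolation=2),cv2.resize(g2[170:270,240:340],(400,420),interpolation=2)]))
```

```text
10.05 [441.55799099 -90.59552556 159.78066549] 0.4310408281194176
0.62 [195.3, 285.3] [448.11386375 -86.91799718  20.        ]
```

View pics/c3.png

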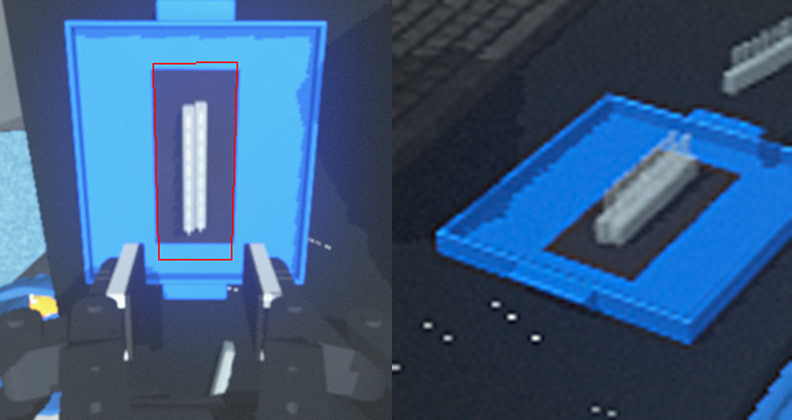

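Both combs stand upright, side by side, centred and lengthwise on the pad (crop cols 183–207 and rows 100–235). The gripper is clear, and the lone comb still stands beyond the tray.

```bash
python3 -c "
from rig import r
print(r.sign_off())"
```

```text
the job is handed in; nothing more can be done
None
```

I picked up both combs in one grasp and stood them upright, side by side and lengthwise, on the tray's pad; the lone comb was not touched, and I handed the job in at about 10 s (no verdict was returned).

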